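Centre a light probe in the bore of a reference fixture

ROBOT

A 6-joint arm with a two-finger parallel gripper is mounted at the origin on a cart in front of the work surface, level with it; the furniture and walls round the work are solid. World frame = base frame: x ahead of the robot, y to its left, z up, the work surface at z = 0. Lengths are in m, angles in rad, forces in N, time in s.
With the tool pointing down it reaches from about 0.225 to 0.725 m from the base axis. Payload 3.1 kg.
Tool frame: the origin (TCP) lies between the finger pads; the fingertips stand 11 mm ahead of it and the grasp point (between the pads) lies 8 mm behind it; z points along the fingers, y is the line along which they close (so a half turn about z gives the same grasp; the last joint's range is limited). The gripper opens to 85 mm and grips with 20 to 120 N. Pads are 22 mm wide; open, the fingers measure 114 mm over their backs; the gripper's body (76 mm by 85 mm) begins 54 mm behind the grasp point. The pads swing forward as they close: fully open they stand 13 mm farther back than shut.
Start: joints at [-0.128, 0.048, 0.099, 1.622, 0, 1.443], TCP at [0.525, -0, 0.242] pointing down, gripper open.
Joint ranges: [-2.91, 2.91], [-0.99, 1.94], [-1.21, 1.42], [-2.12, 2.29], [-1.49, 1.47], [-3.14, 3.14]. Speed limits (rad/s): [2.79, 2.79, 3.14, 3.14, 3.14, 3.14].

INTERFACE

Orientations are given as a rotation vector (axis times angle).
In Python, from plant import observe, eyes, ticket gives the robot as it stands.
- The arm moves only by the shell command python3 -m crank 'ROWS' [OPENING] [FORCE]. ROWS is JSON, a list of rows, each an object with "slide": the shift along the tool's x, y, z each as a share of 0.02 m, from -1 to 1, a list of three; "turn": the turn, a rotation vector about the tool's x, y, z each as a share of 0.08 rad, from -1 to 1, a list of three. In form: [{"slide": [x, y, z], "turn": [ax, ay, az]}, ...]. A call has 1 to 5 rows; each row shifts and turns the commanded pose from where the row before left it, along the tool's axes as they then stand; what a row does not reach is not made up. A row lasts 1/10 s, in which the tool goes at most 50 mm and 8.59 degrees, less where a joint would pass 70% of its speed; a pose out of reach is approached as far as the arm can. A call with a number of a shift or a turn outside -1 to 1 is refused whole. A call with a gripper value outside its range is refused whole. OPENING is the gripper's target within -1 to 1 (fully open at 1, half-way at 0, shut at -1), set as the call begins (- or left out, the last holds). The fingers move at their own pace and stop on an object; FORCE is the grip in N (left out, the last holds). Time passes only in rows, so rows that do not move let the fingers close. It gives the time, the measured TCP pose, the force, the opening and the grip force at its end, in the units of the state.
- observe(): the state, without advancing time (a new reading comes with each control period).
- eyes.read_camera(name): name is "scene" or "side" or "wrist"; returns a dict with "image" (400x640x3 uint8, red, green, blue), "range_z" (400x640 float32, m along the optical axis (not along the pixel's ray), 0 where there is no reading), "fx", "fy", "cx", "cy" (pixels), "R" (3x3) and "t" (3): a world point X has camera coordinates R X + t. Camera axes: x right, y down, z forward; pixel columns grow to the right and rows downward; lengths in m; the calibration is good to about 2 mm. A picture is of the moment at which its call begins.
- ticket.close_job(): hands the job in; it is judged then, once.
The state is a dict: "time": time; "joint_pos": joint angles; "joint_velocities": joint speeds; "joint_torque": joint torques, N m; "tcp_pos": TCP position; "ee_rot": TCP orientation; "force": force on the tool from outside, world axes, zero at the start; "wrist_torque": the same for the moment, N m; "grip_width": finger opening in m; "grasp_force": force on a finger pad.
Only numpy, scipy, OpenCV 4.12 (cv2) and the standard library are available. Lean on these libraries where they do the work, as an engineer would, in place of code of your own. Each camera call takes 0.05 s, during which the arm holds its last target. There are 200 camera calls.

TASK

Swing the fixture's red-knobbed shutter lever fully open so that it uncovers the guide hole, then take the blue-handled light probe out of its stand and lower its stem upright through the hole until the white ring on the stem is level with the top of the guide plate, without the probe ever touching the fixture. Finish while still holding the probe there, still and centred in the hole; leave everything else on the table alone.

Things in the scene. Friction and masses are not known exactly. Their poses are not given: they have to be found in the camera images.
- fixture: Reference fixture, fixed: grey base 104 (x) x 126 (y) mm, 4 pillars and an aluminium guide plate 90x114 mm, underside 62 mm and top 80 mm above the table, with a round 24 mm hole straight down through its middle; black sensor below, its face 18 mm above the table. Origin: table level on the hole's axis, z up. Nothing but the lever stands more than 3 mm above the plate.
- bore_mouth (a point): Centre of the guide hole at the top face of the guide plate, 80 mm above the table; axes as the fixture's.
- shutter (a joint): Shutter lever's angle about its upright pivot (rad). 0 is shut: it points along the fixture's +y, over the hole. Grows clockwise seen from above (towards the fixture's +x), stop at 1.7 (fully open); the hole is clear from about 1.0. Light friction (0.03 N m), stays where left.
- lever_pivot (a point): Lever's pivot axis at the plate's top face, 38 mm from the hole's axis on the fixture's -y side; axes as the fixture's.
- lever_knob (a point): Middle of the grip of the lever's upright red knob: round, 15 mm diameter, from 92 to 127 mm above the table, this point at 110 mm, 78 mm from the pivot axis. The dark steel lever below it is 13 mm wide (34 mm disc over the hole), its top 86.5 mm above the table (pivot cap 93 mm).
- stand: Probe stand, fixed to the table: dark round foot 72 mm across and a grey upright tube 31 mm outside, 14 mm inside, rim 98 mm above the table. Origin at table level on the tube's axis.
- probe: Light probe, no cable, loose, about 0.09 kg, standing upright in the stand, its collar on the rim. Round: steel stem 10 mm diameter, 85 mm long; black collar 28 mm diameter from 85 to 91 mm; handle 24 mm diameter from 91 to 149 mm (blue, black top). White ring on the stem centred 40 mm above the tip. Origin at the tip, z towards the handle. In the stand the tip is 13 mm above the table.
- probe_tip (a point): Lower end of the probe's stem (same as its origin).
- probe_grip (a point): Middle of the probe's handle, on its axis, 118 mm above the tip: where to grip.
- pin_jar: Bystander: glass jar of cotton swabs, 61 mm across, 86 mm high. Origin under its centre.
- oil_bottle: Bystander: small bottle with black cap, 27 mm across, 78 mm high. Origin under its centre.
- filter: Bystander: round green glass filter in a black ring, 45 mm across, 8 mm high, lying. Origin under its centre.
- petri_dish: Bystander: clear petri dish, 63 mm across, 15 mm high. Origin under its centre.
- lens_case: Bystander: round lens case, black with light cap, 36 mm across, 62 mm high. Origin under its centre.
- spare_eyepiece: Bystander: black eyepiece, 37 mm across, 55 mm high. Origin under its centre.
Not all that is in view belongs to the job. There is more than one size of the probe; the one meant has the size given above.

How it is judged:
By the outcome, as a careful person would: the job done as asked, in the order asked, and still so for the second after the job is handed in, while the arm keeps its last pose, push and grip.
It also fails if it takes over 61 s, if anything falls off the work surface, if the arm or the gripper's body presses on something with over 40 N, if the wrist force passes 120 N, or if a joint passes its speed limit or range.

## Working session

There is one attempt and no reset: what is moved stays moved. The work goes in short steps, Python scripts to look and compute and a shell command to move; the robot and the scene stay as the last step left them, time stands still between calls to the robot, and variables do not carry over. Pictures are saved under pics/ and viewed, at most 10 in all, crops included, and the job is handed in when it is done.

```bash
mkdir -p pics; ls
python3 - <<'E'
from plant import observe, eyes
import cv2,numpy as np,pickle
print(observe())
for n in ["scene","side","wrist"]:
    c=eyes.read_camera(n); pickle.dump(c,open(f"pics/{n}0.pkl","wb"))
    cv2.imwrite(f"pics/{n}0.png",c["image"][:,:,::-1])
    print(n,c["fx"],c["cx"],c["cy"],(-c["R"].T@c["t"]).round(3),c["R"].round(2).tolist())
E
```

```text
pics
{'time': 0.0, 'joint_pos': array([-1.27800910e-01,  4.87165728e-02,  9.75686036e-02,  1.62201557e+00,
        2.39099710e-05,  1.44300461e+00]), 'joint_velocities': array([ 5.18181434e-04,  4.12163021e-04, -1.45309259e-05,  1.61719113e-03,
        4.78058900e-04, -1.10873072e-04]), 'joint_torque': array([ 2.96208136e-04, -3.38780022e+01,  3.20016932e+01,  2.03766406e-02,
       -2.11149008e-04,  6.20949692e-06]), 'tcp_pos': array([5.24399274e-01, 7.14420338e-05, 2.41120273e-01]), 'ee_rot': array([-2.22011601, -2.22009553,  0.00224169]), 'force': array([-0.43727199,  0.09432979,  0.5119403 ]), 'wrist_torque': array([-0.0124324 , -0.04543699, -0.0175244 ]), 'grasp_force': 0.0, 'grip_width': 0.08560361595111651}
scene 479.13668333570536 320.84805382133857 198.4738983387335 [-0.207  0.501  0.979] [[-0.6, -0.8, -0.01], [-0.54, 0.42, -0.73], [0.59, -0.44, -0.68]]
side 437.6366740303591 315.89311517359846 203.7041333833069 [ 0.583 -1.233  0.733] [[1.0, 0.03, 0.0], [0.02, -0.48, -0.87], [-0.03, 0.87, -0.48]]
wrist 316.17825897238544 315.5120025349962 204.95951084613625 [0.525 0.081 0.373] [[1.0, -0.0, -0.0], [0.0, -0.95, 0.31], [-0.0, -0.31, -0.95]]
```

View pics/scene0.png

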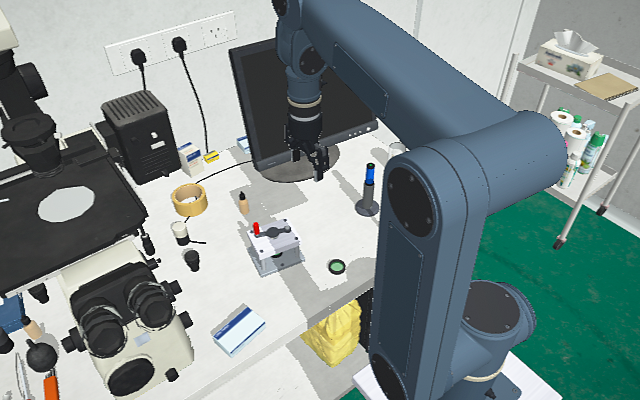

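View pics/side0.png

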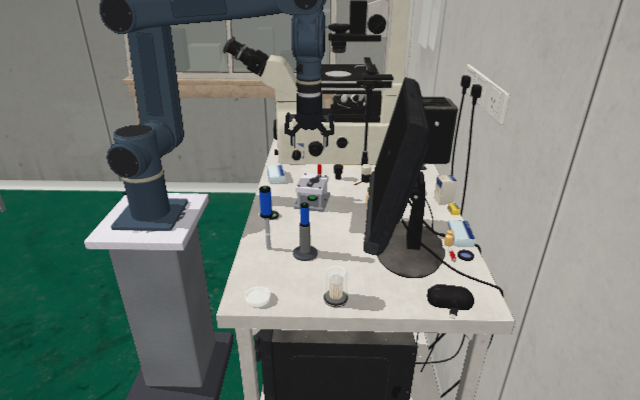

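View pics/wrist0.png

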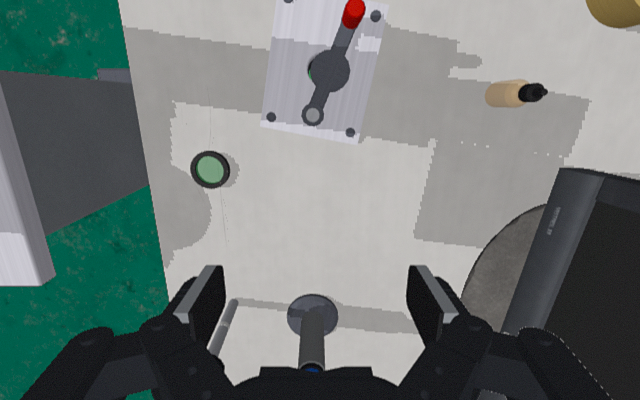

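The wrist view shows the fixture plate: pivot cap at about (312,115), disc (330,70), red knob (352,12). The stand foot is at (312,315). The side view shows two blue handles, at (266,200) and (304,215), and the second one stands on the dark round foot.

```bash
cat > h.py <<'E'
import numpy as np,cv2,pickle
from plant import observe, eyes
def cam(n,save=None):
    c=eyes.read_camera(n)
    if save: cv2.imwrite(f"pics/{save}.png",c["image"][:,:,::-1])
    return c
def ray(c,u,v):
    d=c["R"].T@np.array([(u-c["cx"])/c["fx"],(v-c["cy"])/c["fy"],1]); return -c["R"].T@c["t"],d
def plane(c,u,v,z):
    o,d=ray(c,u,v); return o+d*(z-o[2])/d[2]
def deep(c,mask):
    v,u=np.nonzero(mask&(c["range_z"]>0)); z=c["range_z"][v,u]
    P=np.stack([(u-c["cx"])/c["fx"]*z,(v-c["cy"])/c["fy"]*z,z],1)
    return (P-c["t"])@c["R"]
def hsv(c): return cv2.cvtColor(c["image"],cv2.COLOR_RGB2HSV)
def blobs(m,amin=15):
    n,l,s,ce=cv2.connectedComponentsWithStats(m.astype(np.uint8))
    return [(l==i,s[i],ce[i]) for i in range(1,n) if s[i][4]>=amin]
def blue(c): h=hsv(c); return (abs(h[...,0].astype(int)-110)<12)&(h[...,1]>180)&(h[...,2]>70)
def red(c): h=hsv(c); return ((h[...,0]<6)|(h[...,0]>174))&(h[...,1]>180)&(h[...,2]>90)
E
python3 - <<'E'
from h import *
for n in ["scene","side","wrist"]:
    c=pickle.load(open(f"pics/{n}0.pkl","rb"))
    for nm,f in(("blue",blue),("red",red)):
        for m,s,ce in blobs(f(c)):
            P=deep(c,m); 
            if len(P): print(n,nm,s,ce.round(1),np.median(P,0).round(3),P[:,2].min().round(3),P[:,2].max().round(3))
c=pickle.load(open("pics/wrist0.pkl","rb"))
for nm,u,v,z in(("foot",312.5,315,.008),("pivot",312.5,115,.093),("disc",330,71,.0865),("knobtop",354,8,.127),("scr1",271,117,.082),("scr2",350,132,.082),("scr3",376,16,.082),("scr4",289,0,.082),("filter",210,169,.008)): print(nm,plane(c,u,v,z).round(4))
E
```

```text
scene blue [188 150  12  11  27] [194.3 155.4] [0.961 0.111 0.068] 0.063 0.086
scene blue [365 168   9  16 113] [369.5 175.9] [ 0.51  -0.197  0.13 ] 0.104 0.159
scene red [254 222   5  13  52] [256.  227.9] [0.545 0.142 0.115] 0.093 0.129
side blue [260 192  12  24 233] [265.3 203.4] [ 0.414 -0.196  0.157] 0.119 0.193
side blue [301 207   8  18 123] [304.1 216. ] [ 0.52  -0.215  0.13 ] 0.103 0.156
side red [318 165   3   9  27] [319. 169.] [0.552 0.135 0.112] 0.096 0.127
side red [450 252   5   7  20] [452.2 254.7] [ 0.933 -0.22   0.016] 0.013 0.019
wrist blue [306 368  12   4  30] [312.  369.6] [ 0.522 -0.192  0.107] 0.105 0.306
wrist red [342   0  23  29 486] [353.   13.2] [0.55  0.138 0.126] 0.096 0.129
foot [ 0.5195 -0.1989  0.008 ]
pivot [0.5213 0.0693 0.093 ]
disc [0.536  0.1045 0.0865]
knobtop [0.5502 0.1408 0.127 ]
scr1 [0.4843 0.0671 0.082 ]
scr2 [0.555 0.054 0.082]
scr3 [0.5729 0.146  0.082 ]
scr4 [0.5027 0.1573 0.082 ]
filter [0.3998 0.0047 0.008 ]
```

Run:
```python
from h import *
for n in ["scene","side"]:
    c=pickle.load(open(f"pics/{n}0.pkl","rb"))
    P=deep(c,np.ones((400,640),bool))
    for y0 in np.arange(-.4,.3,.05):
        q=P[(P[:,1]>y0)&(P[:,1]<y0+.05)&(P[:,0]>.56)&(P[:,0]<.9)]
        print(n,y0.round(2),[ (round(float(np.percentile(k[:,0],1)),3) if len(k)>5 else None) for k in (q[(q[:,2]>a)&(q[:,2]<a+.06)] for a in(.03,.1,.16,.22,.28,.34,.4))])
```

```text
scene -0.4 [0.577, 0.665, 0.678, None, None, None, None]
scene -0.35 [None, 0.668, 0.683, 0.699, None, None, None]
scene -0.3 [None, 0.674, 0.69, 0.704, 0.72, None, None]
scene -0.25 [None, 0.68, 0.696, 0.709, 0.723, 0.737, None]
scene -0.2 [None, 0.685, 0.701, 0.714, None, None, None]
scene -0.15 [None, 0.694, None, None, 0.751, 0.756, None]
scene -0.1 [None, 0.7, 0.717, 0.731, 0.742, 0.756, 0.77]
scene -0.05 [None, 0.703, 0.719, 0.565, 0.568, 0.762, 0.776]
scene -0.0 [None, 0.709, 0.724, 0.565, 0.565, 0.582, 0.779]
scene 0.05 [0.561, None, None, None, None, None, None]
scene 0.1 [0.56, None, None, None, None, None, None]
scene 0.15 [0.562, 0.869, 0.87, 0.869, 0.868, None, None]
scene 0.2 [0.792, 0.848, 0.866, 0.86, 0.869, None, None]
scene 0.25 [0.601, 0.867, 0.867, 0.854, 0.869, None, None]
side -0.4 [0.581, 0.669, 0.681, 0.695, 0.708, 0.722, 0.736]
side -0.35 [None, 0.67, 0.687, 0.702, 0.716, 0.73, 0.743]
side -0.3 [0.82, 0.678, 0.692, 0.705, 0.72, 0.734, 0.747]
side -0.25 [0.807, 0.684, 0.7, 0.713, 0.726, 0.74, 0.753]
side -0.2 [0.808, 0.688, 0.704, 0.718, 0.731, 0.745, 0.759]
side -0.15 [0.801, 0.694, 0.71, 0.723, 0.737, 0.751, 0.766]
side -0.1 [None, 0.7, 0.716, 0.73, 0.743, 0.756, 0.77]
side -0.05 [None, 0.707, 0.721, 0.566, 0.56, 0.56, 0.776]
side -0.0 [0.561, 0.71, 0.724, 0.737, 0.563, 0.567, 0.779]
side 0.05 [0.56, None, None, None, None, None, None]
side 0.1 [0.562, None, None, None, None, None, None]
side 0.15 [None, None, None, None, 0.895, None, None]
side 0.2 [None, None, None, None, None, None, None]
side 0.25 [0.601, None, None, None, None, None, None]
```

```bash
python3 -m crank '[{"slide":[1,0.2,0],"turn":[0,0,0]},{"slide":[1,0.2,0],"turn":[0,0,0]},{"slide":[1,0.2,0],"turn":[0,0,0]},{"slide":[1,0.2,0.5],"turn":[0,0,0]},{"slide":[0,0,0],"turn":[0,0,0]}]' 0.4
python3 - <<'E'
from h import *
c=cam("wrist","w1"); print(observe()["tcp_pos"])
for m,s,ce in blobs(red(c)):
    P=deep(c,m); print(s,ce, P[P[:,2]>.12].mean(0))
E
```

```text
time: 0.65
tcp_pos: [0.5403, 0.082, 0.2304]
ee_rot: [-2.216, -2.223, 0.003]
force: [0.6, -0.0, -1.2]
grip_width: 0.0603
grasp_force: 0.0
[0.54030519 0.08074601 0.23096577]
[322 120  19  21 307] [330.50814332 130.04885993] [0.55068021 0.14224683 0.12607452]
```

View pics/w1.png

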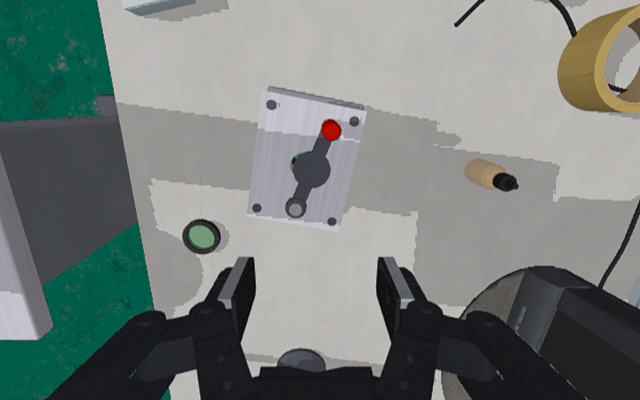

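The close view gives clear screws at (272,104), (354,121), (332,222) and (257,208), the pivot at (295,207) and the red knob at (331,129).

Run:
```python
from h import *
c=cam("wrist")
for nm,u,v,z in(("pivot",295.5,207.5,.093),("disc",312.5,169,.0865),("knobtop",331.5,129.5,.127),("s",257,208,.082),("s",332,222,.082),("s",354,121.5,.082),("s",272,104,.082)): print(nm,plane(c,u,v,z).round(4))
```

```text
pivot [0.5216 0.0699 0.093 ]
disc [0.5369 0.1039 0.0865]
knobtop [0.5513 0.1416 0.127 ]
s [0.4847 0.0656 0.082 ]
s [0.5554 0.0517 0.082 ]
s [0.5727 0.1445 0.082 ]
s [0.5026 0.1587 0.082 ]
```

```bash
python3 -m crank '[{"slide":[1,0.18,0],"turn":[0,0,0]},{"slide":[1,0.18,0],"turn":[0,0,0]},{"slide":[1,0.18,0.15],"turn":[0,0,0]},{"slide":[0,0,1],"turn":[0,0,0]},{"slide":[0,0,1],"turn":[0,0,0]}]' 0.4; python3 -m crank '[{"slide":[0,0,1],"turn":[0,0,0]},{"slide":[0,0,1],"turn":[0,0,0]},{"slide":[0,0,1],"turn":[0,0,0]},{"slide":[0,0,1],"turn":[0,0,0]},{"slide":[0,0,0],"turn":[0,0,0]}]'; python3 -m crank '[{"slide":[0,0,0],"turn":[0,0,0]},{"slide":[0,0,0],"turn":[0,0,0]},{"slide":[0,0,0],"turn":[0,0,0]}]' -0.4 20
```

```text
time: 1.25
tcp_pos: [0.5526, 0.1396, 0.1901]
ee_rot: [2.22, 2.22, 0.003]
force: [0.1, 0.0, 0.6]
grip_width: 0.0596
grasp_force: 0.0
time: 1.75
tcp_pos: [0.5494, 0.1386, 0.106]
ee_rot: [-2.22, -2.217, 0.009]
force: [-0.3, 0.2, -0.2]
grip_width: 0.0595
grasp_force: 0.0
time: 2.05
tcp_pos: [0.553, 0.1399, 0.1111]
ee_rot: [2.22, 2.22, 0.004]
force: [-0.3, -0.1, 0.1]
grip_width: 0.026
grasp_force: 0.0
```

```bash
python3 -m crank '[{"slide":[-0.13,0.28,0],"turn":[0,0,1]},{"slide":[-0.13,0.28,0],"turn":[0,0,1]},{"slide":[-0.13,0.28,0],"turn":[0,0,1]}]'; python3 -c "
from plant import observe;print(observe()['joint_pos'])"
```

```text
time: 2.35
tcp_pos: [0.5686, 0.1309, 0.1106]
ee_rot: [2.474, 1.935, 0.002]
force: [-0.8, -1.1, 0.7]
grip_width: 0.0257
grasp_force: 0.3
[ 1.11442169e-01  2.07988703e-01  1.31420149e-02  1.37432424e+00
 -4.46778248e-05  1.92522424e+00]
```

```bash
python3 -m crank '[{"slide":[-0.13,0.28,0],"turn":[0,0,0.9]},{"slide":[-0.13,0.28,0],"turn":[0,0,0.9]},{"slide":[-0.14,0.28,0],"turn":[0,0,0.9]},{"slide":[-0.14,0.28,0],"turn":[0,0,0.9]},{"slide":[-0.14,0.28,0],"turn":[0,0,0.9]}]'; python3 -m crank '[{"slide":[-0.14,0.275,0],"turn":[0,0,0.9]},{"slide":[-0.14,0.275,0],"turn":[0,0,0.9]},{"slide":[-0.15,0.275,0],"turn":[0,0,0.9]},{"slide":[-0.15,0.27,0],"turn":[0,0,0.9]},{"slide":[-0.15,0.27,0],"turn":[0,0,0.9]}]';  python3 - <<'E'
from h import *
s=observe();print(s['joint_pos'])
p=s['tcp_pos'][:2]-[.5216,.070]; print(np.hypot(*p),np.degrees(np.arctan2(p[0],p[1]))-11)
E
```

```text
time: 2.85
tcp_pos: [0.5893, 0.108, 0.1106]
ee_rot: [2.78, 1.462, 0.003]
force: [-1.4, 0.5, -0.8]
grip_width: 0.0257
grasp_force: 0.3
time: 3.35
tcp_pos: [0.5995, 0.0789, 0.1106]
ee_rot: [2.997, 0.941, 0.003]
force: [-0.5, -0.5, -0.2]
grip_width: 0.0255
grasp_force: 0.3
[1.98240296e-02 2.62330978e-01 7.71987293e-02 1.38375697e+00
 4.27161886e-04 2.55327138e+00]
0.07840984720797337 72.46104168312219
```

```bash
python3 -m crank '[{"slide":[-0.15,0.27,0],"turn":[0,0,0.9]},{"slide":[-0.15,0.27,0],"turn":[0,0,0.9]},{"slide":[-0.16,0.265,0],"turn":[0,0,0.9]},{"slide":[-0.16,0.265,0],"turn":[0,0,0.9]}]'; python3 -m crank '[{"slide":[-0.16,0.265,0],"turn":[0,0,0.8]},{"slide":[-0.16,0.265,0],"turn":[0,0,0.5]}]';  python3 - <<'E'
from h import *
s=observe();print(s['joint_pos'])
p=s['tcp_pos'][:2]-[.5216,.070]; print(np.hypot(*p),np.degrees(np.arctan2(p[0],p[1]))-11)
c=cam("scene","s2"); 
for m,q,ce in blobs(red(c)):
    P=deep(c,m); k=np.median(P,0);print(q,ce,k,np.degrees(np.arctan2(k[0]-.5216,k[1]-.07))-11)
E
```

```text
time: 3.75
tcp_pos: [0.599, 0.0542, 0.1106]
ee_rot: [-3.101, -0.501, -0.003]
force: [0.2, 0.2, -0.1]
grip_width: 0.0256
grasp_force: 0.2
time: 3.95
tcp_pos: [0.5959, 0.0422, 0.1106]
ee_rot: [-3.123, -0.34, -0.003]
force: [-0.3, 0.9, -0.6]
grip_width: 0.026
grasp_force: 0.2
[-4.17167000e-02  2.43147804e-01  5.42454306e-02  1.37969895e+00
  3.32718049e-04  2.88281471e+00]
0.0793004778839005 99.53138213755182
```

```bash
python3 -m crank '[{"slide":[-0.13,0.2,0],"turn":[0,0,0.4]},{"slide":[-0.1,0.12,0],"turn":[0,0,0.3]}]'; python3 -m crank '[{"slide":[-0.1,0.12,0],"turn":[0,0,0.2]},{"slide":[0,0,0],"turn":[0,0,0]}]'
```

```text
time: 4.2
tcp_pos: [0.5938, 0.0387, 0.1102]
ee_rot: [-3.122, -0.255, -0.009]
force: [5.5, 11.9, -2.2]
grip_width: 0.0256
grasp_force: 5.6
time: 4.4
tcp_pos: [0.5932, 0.0385, 0.1102]
ee_rot: [-3.12, -0.234, -0.013]
force: [7.2, 14.3, -1.9]
grip_width: 0.0258
grasp_force: 6.4
```

```bash
python3 -m crank '[{"slide":[0.1,-0.3,0],"turn":[0,0,0]},{"slide":[0,0,0],"turn":[0,0,0]},{"slide":[0,0,-0.5],"turn":[0,0,0]},{"slide":[0,0,-1],"turn":[0,0,0]},{"slide":[0,0,-1],"turn":[0,0,0]}]' 0.2; python3 -m crank '[{"slide":[0,0,-1],"turn":[0,0,0]},{"slide":[0,0,-1],"turn":[0,0,0]},{"slide":[0,0,-1],"turn":[0,0,0]},{"slide":[0,0,-1],"turn":[0,0,0]},{"slide":[-0.5,1,-1],"turn":[0,0,0]}]';python3 -m crank '[{"slide":[-0.5,1,-0.5],"turn":[0,0,0]},{"slide":[-0.5,1,0],"turn":[0,0,0]},{"slide":[-0.5,1,0],"turn":[0,0,0]},{"slide":[-0.5,1,0],"turn":[0,0,0]},{"slide":[-0.5,1,0],"turn":[0,0,0]}]' 0.4;python3 -m crank '[{"slide":[-0.5,1,0],"turn":[0,0,0]},{"slide":[-0.5,1,0],"turn":[0,0,0]},{"slide":[-0.5,1,0],"turn":[0,0,0]},{"slide":[-0.5,1,0],"turn":[0,0,0]},{"slide":[0,0,0],"turn":[0,0,0]}]'
python3 - <<'E'
from h import *
print(observe()["tcp_pos"],observe()["ee_rot"])
c=cam("wrist","w2")
for m,q,ce in blobs(red(c)):
    P=deep(c,m); k=np.median(P,0);print(q,ce,k,np.degrees(np.arctan2(k[0]-.5216,k[1]-.07))-11)
for m,q,ce in blobs(blue(c)):
    P=deep(c,m); print(q,ce,np.median(P,0),P.min(0),P.max(0))
c=cam("scene")
for m,q,ce in blobs(red(c)):
    P=deep(c,m); k=np.median(P,0);print(q,ce,k,np.degrees(np.arctan2(k[0]-.5216,k[1]-.07))-11)
E
```

```text
time: 4.9
tcp_pos: [0.5909, 0.0379, 0.16]
ee_rot: [3.133, 0.229, -0.002]
force: [-0.3, -0.2, -0.7]
grip_width: 0.0511
grasp_force: 0.0
time: 5.4
tcp_pos: [0.5846, 0.0182, 0.2608]
ee_rot: [-3.133, -0.234, -0.001]
force: [0.4, 0.2, 0.3]
grip_width: 0.0516
grasp_force: 0.0
time: 5.9
tcp_pos: [0.549, -0.0904, 0.2703]
ee_rot: [3.132, 0.229, 0.001]
force: [0.1, -0.6, -0.4]
grip_width: 0.0597
grasp_force: 0.0
time: 6.4
tcp_pos: [0.5206, -0.1768, 0.2701]
ee_rot: [3.132, 0.223, -0.0]
force: [0.7, 0.7, -0.7]
grip_width: 0.06
grasp_force: 0.0
[ 0.52064449 -0.17677331  0.27005386] [ 3.13178342e+00  2.23294828e-01 -4.52462311e-04]
[ 48  60  43  18 530] [68.00377358 68.05849057] [0.59645488 0.03967948 0.12205666] 101.05076976413577
[332 182  28  27 408] [343.28186275 192.28186275] [ 0.52960062 -0.19921708  0.13644643] [ 0.51774316 -0.21311415  0.10648859] [ 0.53144365 -0.19227927  0.16135414]
[ 285  281   38   61 1589] [304.73945878 309.23033354] [ 0.42489709 -0.18046366  0.16470849] [ 0.41052496 -0.19724377  0.12084406] [ 0.42816864 -0.16611911  0.19446294]
[615 334  25  64 948] [629.62552743 365.65084388] [-0.12645812 -1.39221809 -0.48439852] [-0.23814452 -1.54877299 -0.55375322] [-0.02146027 -1.3766023  -0.45386464]
[277 197   5  12  45] [278.55555556 202.33333333] [0.5894596  0.04668009 0.11346402] 97.96525545420769
```

View pics/w2.png

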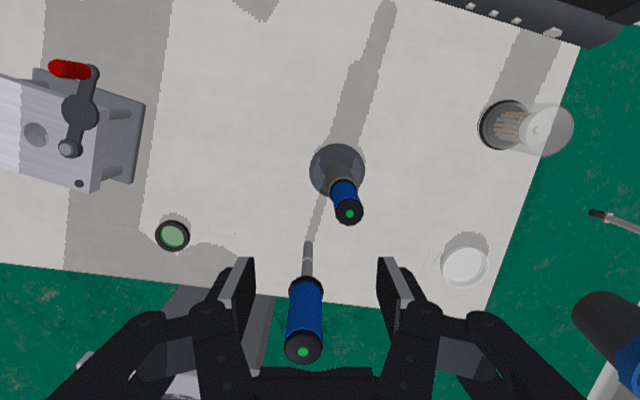

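The second view shows the lever swung clear and the hole uncovered at (37,133). The target probe's top dot is at (349,212) over its foot at (337,170), and the larger decoy is at (303,350).

Run:
```python
from h import *
c=cam("wrist")
s=observe(); 
from scipy.spatial.transform import Rotation as Ro
R=Ro.from_rotvec(s["ee_rot"]).as_matrix()
a=plane(c,349,212,.162);b=plane(c,337,170,.008)
print(a,b,plane(c,37,133,.08),s["tcp_pos"])
print(R.round(3).tolist(), R.T@(a-s["tcp_pos"])/.02)
```

```text
[ 0.52049607 -0.20141611  0.162     ] [ 0.52228296 -0.20139381  0.008     ] [0.53047665 0.10813594 0.08      ] [ 0.52167639 -0.17382566  0.26986243]
[[0.989, 0.146, 0.0], [0.146, -0.989, 0.0], [0.0, -0.0, -1.0]] [-0.26192708  1.35628921  5.39297648]
```

```bash
python3 -m crank '[{"slide":[-0.1,0.63,0],"turn":[0,0,0]},{"slide":[-0.1,0.63,0.35],"turn":[0,0,0]},{"slide":[0,0,1],"turn":[0,0,0]},{"slide":[0,0,1],"turn":[0,0,0]},{"slide":[0,0,1],"turn":[0,0,0]}]'; python3 -m crank '[{"slide":[0,0,1],"turn":[0,0,0]},{"slide":[0,0,1],"turn":[0,0,0]},{"slide":[0,0,1],"turn":[0,0,0]},{"slide":[0,0,1],"turn":[0,0,0]},{"slide":[0,0,0],"turn":[0,0,0]}]'; python3 -m crank '[{"slide":[0,0,0],"turn":[0,0,0]},{"slide":[0,0,0],"turn":[0,0,0]},{"slide":[0,0,0],"turn":[0,0,0]},{"slide":[0,0,0],"turn":[0,0,0]},{"slide":[0,0,0],"turn":[0,0,0]}]' -1 50
```

```text
time: 7.05
tcp_pos: [0.5215, -0.2001, 0.2009]
ee_rot: [3.133, 0.23, -0.001]
force: [-0.5, -1.0, -0.1]
grip_width: 0.0595
grasp_force: 0.0
time: 7.55
tcp_pos: [0.519, -0.1986, 0.1179]
ee_rot: [-3.129, -0.23, 0.011]
force: [-0.7, 0.5, -0.3]
grip_width: 0.0597
grasp_force: 0.0
time: 8.05
tcp_pos: [0.5226, -0.201, 0.1242]
ee_rot: [3.129, 0.229, 0.004]
force: [0.5, -5.3, 3.1]
grip_width: 0.0226
grasp_force: 48.8
```

```bash
python3 -m crank '[{"slide":[0,0,-0.5],"turn":[0,0,0]},{"slide":[0,0,-0.5],"turn":[0,0,0]},{"slide":[0,0,-1],"turn":[0,0,0]},{"slide":[0,0,-1],"turn":[0,0,0]},{"slide":[0,0,-1],"turn":[0,0,0]}]'; python3 -m crank '[{"slide":[0,0,-1],"turn":[0,0,0]},{"slide":[0,0,-1],"turn":[0,0,0]},{"slide":[0,0,-1],"turn":[0,0,0]},{"slide":[0,0,-0.5],"turn":[0,0,0]},{"slide":[0,0,0],"turn":[0,0,0]}]'
python3 - <<'E'
from h import *
print(observe()["tcp_pos"])
for n in("wrist","side","scene"):
    c=cam(n,n+"3"); pickle.dump(c,open(f"pics/{n}3.pkl","wb"))
    for m,q,ce in blobs(blue(c)):
        P=deep(c,m); print(n,q,ce,np.median(P,0).round(3),P.min(0).round(3),P.max(0).round(3))
i=cv2.imread("pics/side3.png")[90:290,210:410]; j=cv2.imread("pics/wrist3.png")[150:400,200:450]
k=cv2.imread("pics/scene3.png")[100:240,300:440]
cv2.imwrite("pics/c3.png",np.hstack([cv2.resize(i,(400,400),interpolation=0),cv2.resize(j,(400,400))]))
E
```

```text
time: 8.55
tcp_pos: [0.5218, -0.1997, 0.2025]
ee_rot: [3.133, 0.23, 0.001]
force: [2.4, -1.9, -2.7]
grip_width: 0.0228
grasp_force: 49.8
time: 9.05
tcp_pos: [0.5221, -0.1991, 0.2739]
ee_rot: [3.133, 0.231, 0.004]
force: [0.5, 0.3, -0.7]
grip_width: 0.0227
grasp_force: 49.3
[ 0.52208014 -0.1990521   0.27385353]
wrist [ 285  246   60   83 3085] [315.74100486 283.67649919] [ 0.529 -0.198  0.289] [ 0.518 -0.211  0.255] [ 0.531 -0.187  0.31 ]
wrist [ 607  333   33   67 1328] [625.97966867 366.40135542] [-0.121 -1.398 -0.484] [-0.242 -1.565 -0.56 ] [-0.004 -1.376 -0.453]
side [299 158   8  17  29] [301.20689655 169.06896552] [ 0.511 -0.21   0.259] [ 0.508 -0.221  0.252] [ 0.526 -0.205  0.303]
side [260 192  12  24 233] [265.34763948 203.39484979] [ 0.414 -0.196  0.157] [ 0.399 -0.203  0.12 ] [ 0.427 -0.181  0.193]
scene [533 149  15  21  73] [541.         159.04109589] [ 0.605 -1.425 -0.468] [ 0.592 -1.443 -0.53 ] [ 0.624 -1.405 -0.397]
scene [188 155   9   6  15] [191.8        157.66666667] [0.959 0.125 0.069] [0.955 0.11  0.064] [0.963 0.139 0.073]
```

View pics/c3.png

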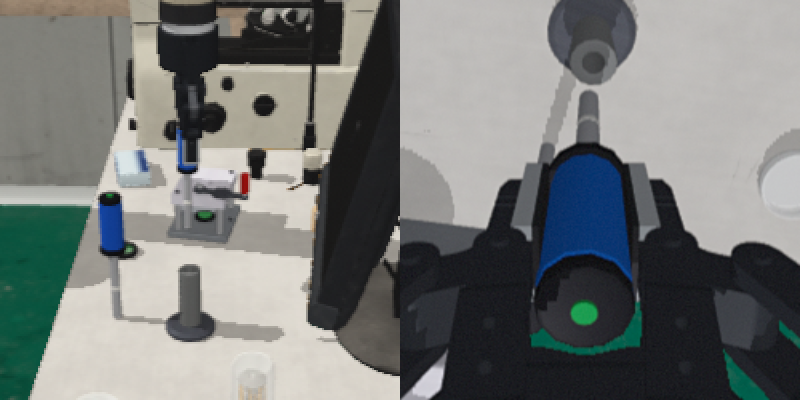

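The probe is lifted clear of the stand. In the wrist view its top dot is at (315,346), its tip at (317,207) and the white ring near (318,225).

Run:
```python
from h import *
from scipy.spatial.transform import Rotation as Ro
c=pickle.load(open("pics/wrist3.pkl","rb")); s=observe()
R=Ro.from_rotvec(s["ee_rot"]).as_matrix(); T=s["tcp_pos"]
for nm,u,v,z in(("top",315,345.6,.312),("tip",317.5,207,.163),("ring",318,225,.203)):
    p=plane(c,u,v,z); print(nm,p.round(4),(R.T@(p-T)).round(4))
# handle/stem widths and axis by row
h=hsv(c); b=blue(c)
for v in range(255,330,15):
    u=np.nonzero(b[v,250:400])[0]+250; print(v,u.min(),u.max(),(u.min()+u.max())/2)
rz=c["range_z"]
for v in range(204,244,3):
    m=np.nonzero((rz[v,290:350]>.1)&(rz[v,290:350]<.33))[0]+290
    print(v,m.min() if len(m) else 0,m.max() if len(m) else 0, np.median(rz[v,m]).round(4) if len(m) else 0, c["image"][v,317])
    if len(m):
        mm=np.zeros((400,640),bool);mm[v,m]=1;P=deep(c,mm);print('   ',np.median(P,0).round(4),(R.T@(np.median(P,0)-T)).round(4))
```

```text
top [ 0.517  -0.1992  0.312 ] [-0.0041 -0.0003 -0.0411]
tip [ 0.5209 -0.2005  0.163 ] [-0.0002  0.0018  0.1079]
ring [ 0.5212 -0.2006  0.203 ] [0.     0.0018 0.0679]
255 298 334 316.0
270 294 338 316.0
285 292 340 316.0
300 289 341 315.0
315 287 343 315.0
204 0 0 0 [192 192 188]
207 314 321 0.2502 [93 93 97]
    [ 0.523  -0.2001  0.1689] [0.0019 0.0017 0.1019]
210 312 323 0.2443 [94 93 97]
    [ 0.5227 -0.2001  0.1753] [0.0016 0.0017 0.0956]
213 312 323 0.2376 [93 93 98]
    [ 0.5228 -0.2     0.1823] [0.0017 0.0016 0.0886]
216 311 323 0.2319 [96 96 99]
    [ 0.5226 -0.1996  0.1883] [0.0016 0.0011 0.0826]
219 311 323 0.2251 [95 95 98]
    [ 0.5226 -0.1996  0.1954] [0.0016 0.0011 0.0755]
222 311 324 0.2185 [123 123 122]
    [ 0.5231 -0.1999  0.2021] [0.0019 0.0014 0.0687]
225 311 324 0.2143 [94 96 98]
    [ 0.5228 -0.1998  0.2067] [0.0017 0.0013 0.0642]
228 310 324 0.2101 [ 96  97 100]
    [ 0.5224 -0.1995  0.2113] [0.0014 0.0009 0.0596]
231 310 324 0.2052 [ 95  97 102]
    [ 0.5227 -0.1995  0.2164] [0.0016 0.001  0.0545]
234 310 324 0.2005 [ 99  98 101]
    [ 0.5227 -0.1995  0.2213] [0.0016 0.001  0.0496]
237 310 324 0.1955 [ 98  99 105]
    [ 0.5227 -0.1995  0.2266] [0.0016 0.001  0.0443]
240 306 326 0.1685 [18 12 13]
    [ 0.5319 -0.1975  0.2519] [0.0109 0.0002 0.019 ]
243 300 332 0.1671 [27 25 31]
    [ 0.5309 -0.1976  0.2536] [0.01   0.0002 0.0173]
```

```bash
python3 -m crank '[{"slide":[0.08,-0.45,0],"turn":[0,0,0]},{"slide":[0.17,-0.95,0],"turn":[0,0,0]},{"slide":[0.17,-0.95,0],"turn":[0,0,0]},{"slide":[0.17,-0.95,0],"turn":[0,0,0]},{"slide":[0.17,-0.95,0],"turn":[0,0,0]}]'; python3 -m crank '[{"slide":[0.17,-0.95,0],"turn":[0,0,0]},{"slide":[0.17,-0.95,0],"turn":[0,0,0]},{"slide":[0.17,-0.95,0],"turn":[0,0,0]},{"slide":[0.17,-0.95,0],"turn":[0,0,0]},{"slide":[0.17,-0.95,0],"turn":[0,0,0]}]'; python3 -m crank '[{"slide":[0.17,-0.95,0],"turn":[0,0,0]},{"slide":[0.17,-0.95,0],"turn":[0,0,0]},{"slide":[0.17,-0.95,0],"turn":[0,0,0]},{"slide":[0.17,-0.95,0],"turn":[0,0,0]},{"slide":[0.17,-0.95,0],"turn":[0,0,0]}]';python3 -m crank '[{"slide":[0.17,-0.95,0],"turn":[0,0,0]},{"slide":[0.1,-0.45,0],"turn":[0,0,0]},{"slide":[0,0,0],"turn":[0,0,0]},{"slide":[0,0,0],"turn":[0,0,0]}]'
python3 - <<'E'
from h import *
print(observe()["tcp_pos"])
for n in("wrist","scene"):
    c=cam(n,n+"4"); pickle.dump(c,open(f"pics/{n}4.pkl","wb"))
j=cv2.imread("pics/wrist4.png")[90:290,200:440]
i=cv2.imread("pics/scene4.png")[150:290,220:340]
cv2.imwrite("pics/c4.png",cv2.resize(j,None,fx=3,fy=3,interpolation=cv2.INTER_CUBIC)[:600,:720])
E
```

```text
time: 9.7
tcp_pos: [0.5234, -0.1114, 0.2712]
ee_rot: [-3.132, -0.231, 0.003]
force: [-0.2, -0.4, -0.5]
grip_width: 0.0228
grasp_force: 49.3
time: 10.2
tcp_pos: [0.5262, -0.015, 0.2712]
ee_rot: [-3.132, -0.231, 0.003]
force: [-1.4, -0.4, -1.0]
grip_width: 0.0228
grasp_force: 49.3
time: 10.7
tcp_pos: [0.529, 0.0814, 0.2712]
ee_rot: [-3.132, -0.231, 0.003]
force: [0.3, 0.2, -1.6]
grip_width: 0.0227
grasp_force: 49.3
time: 11.1
tcp_pos: [0.5308, 0.1081, 0.2719]
ee_rot: [3.133, 0.231, -0.002]
force: [0.3, -0.3, -0.3]
grip_width: 0.0231
grasp_force: 49.3
[0.53084895 0.10814983 0.27185148]
```

View pics/c4.png

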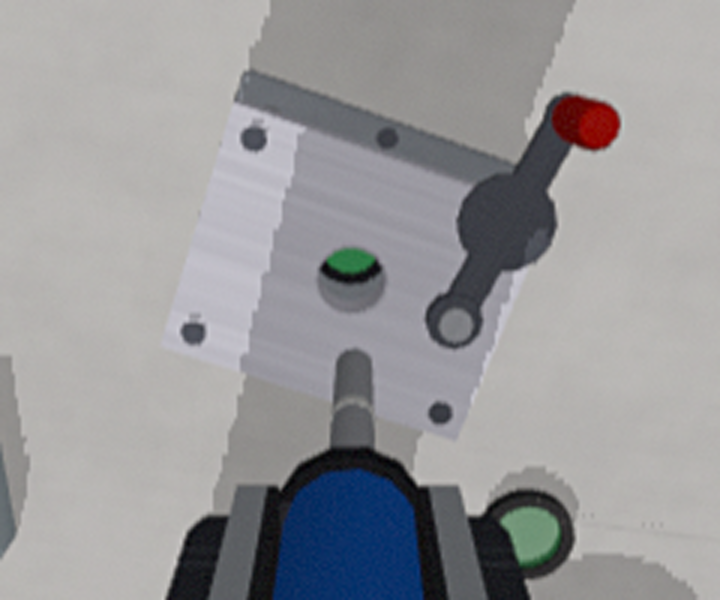

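Hole is at about (317,183), stem tip just below it at about (317,207); the lever sits well clear.

```bash
cat > m.py <<'E'
from h import *
from scipy.spatial.transform import Rotation as Ro
def run(c,hole=None):
    rt=[3.133,.231,0]; R=Ro.from_rotvec(rt).as_matrix()
    cp=-c["R"].T@c["t"]
    rz=c["range_z"]; out=[]
    for v in range(206,237,2):
        m=np.nonzero((rz[v,300:335]>.1)&(rz[v,300:335]<.27))[0]+300
        if len(m)<5: continue
        u=(m.min()+m.max())/2; mm=np.zeros((400,640),bool); mm[v,int(u)-1:int(u)+2]=1
        P=deep(c,mm)
        if not len(P): continue
        p=P.mean(0); d=(p-cp)[:2]; out.append(np.r_[p[:2]+.005*d/np.hypot(*d),p[2]])
    A=np.array(out); k=np.polyfit(A[:,2],A[:,:2],1)
    print("axis mean",A.mean(0).round(4),"slope",k[0].round(4))
    if hole:
        H=plane(c,*hole,.08); print("hole",H.round(4)); dl=H-np.r_[A[:,:2].mean(0),.08]
        print("move tool shares",(R.T@np.r_[dl[:2],0]/.02).round(3))
E
python3 - <<'E'
from m import *
c=pickle.load(open("pics/wrist4.pkl","rb")); run(c,(317.0,183.0))
# screws
S=[(254,138),(193,332),(440,412)]
for u,v in S: print(plane(c,200+u/3,90+v/3,.082).round(4))
E
```

```text
axis mean [0.5268 0.1068 0.1973] slope [0.0068 0.0063]
hole [0.5286 0.1065 0.08  ]
move tool shares [0.091 0.026 0.   ]
[0.5723 0.1458 0.082 ]
[0.5017 0.1594 0.082 ]
[0.4843 0.067  0.082 ]
```

```bash
python3 -m crank '[{"slide":[0.09,0.02,0.5],"turn":[0,0,0]},{"slide":[0,0,1],"turn":[0,0,0]},{"slide":[0,0,1],"turn":[0,0,0]},{"slide":[0,0,0.7],"turn":[0,0,0]},{"slide":[0,0,0],"turn":[0,0,0]}]'; python3 -m crank '[{"slide":[0,0,0],"turn":[0,0,0]},{"slide":[0,0,0],"turn":[0,0,0]}]'
python3 - <<'E'
from h import *
for n in("wrist","scene","side"):
    c=cam(n,n+"5"); pickle.dump(c,open(f"pics/{n}5.pkl","wb"))
from m import run
run(pickle.load(open("pics/wrist5.pkl","rb")))
j=cv2.imread("pics/wrist5.png")[140:260,250:390]
i=cv2.imread("pics/scene5.png")[190:290,230:330]
k=cv2.imread("pics/side5.png")[140:220,270:350]
a=[cv2.resize(x,(400 if q else 467,400),interpolation=cv2.INTER_CUBIC) for q,x in((0,j),(1,i),(1,k))]
cv2.imwrite("pics/c5.png",np.hstack([cv2.resize(x,(266,266)) for x in a]))
E
```

```text
time: 11.7
tcp_pos: [0.5313, 0.1076, 0.205]
ee_rot: [3.133, 0.229, -0.009]
force: [-0.9, 0.5, -1.2]
grip_width: 0.0226
grasp_force: 49.3
time: 11.9
tcp_pos: [0.5336, 0.1081, 0.2095]
ee_rot: [3.133, 0.23, 0.003]
force: [0.0, 0.1, -0.7]
grip_width: 0.0229
grasp_force: 49.3
axis mean [0.5298 0.1068 0.135 ] slope [0.0027 0.0053]
```

View pics/c5.png

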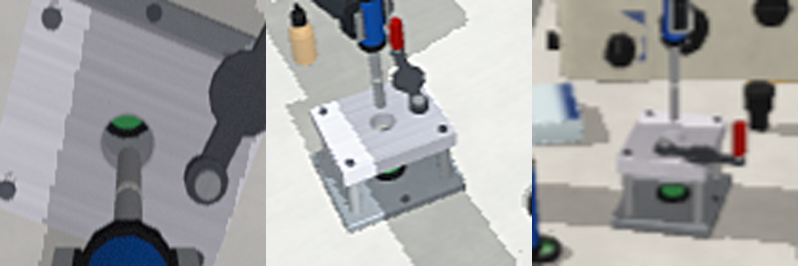

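The tip hangs centrally over the hole in all three crops (wrist tip at crop (128,150), scene tip at (380,105) over the hole at (381,121)). Descending.

```bash
python3 -m crank '[{"slide":[-0.05,0,0.5],"turn":[0,0,0]},{"slide":[0,0,0.5],"turn":[0,0,0]},{"slide":[0,0,0.5],"turn":[0,0,0]},{"slide":[0,0,0.5],"turn":[0,0,0]},{"slide":[0,0,0.5],"turn":[0,0,0]}]'; python3 -m crank '[{"slide":[0,0,0],"turn":[0,0,0]},{"slide":[0,0,0],"turn":[0,0,0]}]'
python3 - <<'E'
from h import *
from m import run
zs=[observe()["tcp_pos"]]
for n in("wrist","scene","side"):
    c=cam(n,n+"6"); pickle.dump(c,open(f"pics/{n}6.pkl","wb")); zs.append(observe()["tcp_pos"])
print(np.array(zs).round(4))
c=pickle.load(open("pics/wrist6.pkl","rb")); run(c,(316.7,200))
g=c["image"].astype(int).sum(2)/3
for v in range(196,242): print(v,g[v,314:321].mean().round(0),deep(c,(lambda m:(m.__setitem__((v,slice(315,320)),True),m)[1])(np.zeros((400,640),bool))).mean(0).round(4))
j=cv2.imread("pics/wrist6.png")[170:270,260:380]
i=cv2.imread("pics/scene6.png")[190:270,240:320]
cv2.imwrite("pics/c6.png",np.hstack([cv2.resize(j,(480,400),interpolation=cv2.INTER_CUBIC),cv2.resize(i,(320,320),interpolation=cv2.INTER_CUBIC).repeat(1,0) if 0 else cv2.resize(i,(320,400),interpolation=cv2.INTER_CUBIC)]))
E
```

```text
time: 12.55
tcp_pos: [0.5316, 0.1081, 0.1568]
ee_rot: [3.133, 0.23, -0.002]
force: [-0.4, -0.3, -1.1]
grip_width: 0.0229
grasp_force: 49.3
time: 12.75
tcp_pos: [0.5317, 0.108, 0.1578]
ee_rot: [3.133, 0.23, -0.002]
force: [-0.5, -0.8, -0.8]
grip_width: 0.0229
grasp_force: 49.3
[[0.5317 0.108  0.1578]
 [0.5321 0.1081 0.1585]
 [0.5324 0.1081 0.1588]
 [0.5325 0.1081 0.1591]]
axis mean [0.5282 0.1068 0.0851] slope [-0.0074  0.0035]
hole [0.5462 0.1098 0.08  ]
move tool shares [ 0.912 -0.013 -0.   ]
196 157.0 [0.5492 0.11   0.0805]
197 155.0 [0.5485 0.1099 0.0804]
198 153.0 [0.5479 0.1096 0.0807]
199 152.0 [0.5472 0.1097 0.0807]
200 152.0 [0.5463 0.1096 0.0804]
201 153.0 [0.5456 0.1095 0.0802]
202 154.0 [0.5449 0.1092 0.0803]
203 154.0 [0.5442 0.1093 0.0805]
204 154.0 [0.5433 0.1091 0.08  ]
205 153.0 [0.5426 0.109  0.08  ]
206 153.0 [0.5421 0.1089 0.0805]
207 146.0 [0.5413 0.1088 0.0805]
208 123.0 [0.5324 0.1074 0.0562]
209 95.0 [0.5321 0.1074 0.0579]
210 86.0 [0.5325 0.1074 0.0612]
211 88.0 [0.5324 0.1074 0.0632]
212 89.0 [0.5325 0.1074 0.0658]
213 89.0 [0.5324 0.1074 0.0679]
214 90.0 [0.
[... 187 characters left out ...]
0 [0.5326 0.1075 0.0828]
221 95.0 [0.5328 0.1076 0.0854]
222 111.0 [0.5326 0.1072 0.0867]
223 124.0 [0.5328 0.1079 0.0892]
224 121.0 [0.5324 0.1075 0.0899]
225 100.0 [0.5325 0.1076 0.0919]
226 90.0 [0.5323 0.1075 0.0932]
227 91.0 [0.5324 0.1076 0.0953]
228 91.0 [0.5324 0.1076 0.0971]
229 91.0 [0.5327 0.1076 0.0993]
230 91.0 [0.5324 0.1076 0.1005]
231 91.0 [0.5324 0.1076 0.102 ]
232 92.0 [0.5326 0.1076 0.104 ]
233 91.0 [0.5325 0.1076 0.1056]
234 92.0 [0.5326 0.1076 0.1073]
235 93.0 [0.5325 0.1076 0.1086]
236 93.0 [0.5327 0.1077 0.1106]
237 95.0 [0.5326 0.1077 0.112 ]
238 78.0 [0.5394 0.1088 0.1287]
239 41.0 [0.5411 0.109  0.1337]
240 12.0 [0.5413 0.1091 0.1354]
241 12.0 [0.5413 0.1091 0.1368]
```

View pics/c6.png

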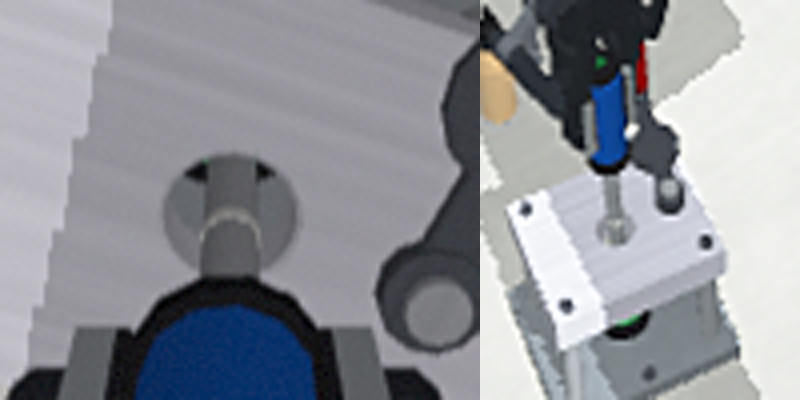

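The stem is in the hole: hole spans crop x 164–300 with the stem centred at 232, and the ring (image row 223) is 8.8 mm above the plate face. I'll go down 8.7 mm with a 1 mm trim.

```bash
python3 -m crank '[{"slide":[0.045,0,0.11],"turn":[0,0,0]},{"slide":[0,0,0.11],"turn":[0,0,0]},{"slide":[0,0,0.11],"turn":[0,0,0]},{"slide":[0,0,0.105],"turn":[0,0,0]},{"slide":[0,0,0],"turn":[0,0,0]}]'; python3 -m crank '[{"slide":[0,0,0],"turn":[0,0,0]},{"slide":[0,0,0],"turn":[0,0,0]},{"slide":[0,0,0],"turn":[0,0,0]},{"slide":[0,0,0],"turn":[0,0,0]},{"slide":[0,0,0],"turn":[0,0,0]}]'
python3 - <<'E'
from h import *
c=cam("wrist","wrist7")
g=c["image"].astype(int).sum(2)/3
for v in range(200,240,1):
    m=np.zeros((400,640),bool); m[v,315:320]=1
    print(v,g[v,314:321].mean().round(0),deep(c,m).mean(0).round(4))
j=cv2.imread("pics/wrist7.png")[170:270,260:380]
cv2.imwrite("pics/c7.png",cv2.resize(j,(720,600),interpolation=cv2.INTER_CUBIC))
E
```

```text
time: 13.4
tcp_pos: [0.5326, 0.1082, 0.149]
ee_rot: [-3.133, -0.23, 0.002]
force: [0.2, 0.8, -0.9]
grip_width: 0.0226
grasp_force: 49.3
time: 13.9
tcp_pos: [0.533, 0.1082, 0.1497]
ee_rot: [-3.133, -0.23, -0.0]
force: [-0.9, -0.6, -0.4]
grip_width: 0.0228
grasp_force: 49.3
200 158.0 [0.5504 0.1102 0.0808]
201 158.0 [0.5495 0.1101 0.0804]
202 156.0 [0.5488 0.11   0.0804]
203 154.0 [0.5482 0.1099 0.0807]
204 153.0 [0.5474 0.1097 0.0802]
205 152.0 [0.5468 0.1096 0.0804]
206 153.0 [0.5462 0.1096 0.0808]
207 154.0 [0.5453 0.1094 0.0804]
208 155.0 [0.5446 0.1093 0.0802]
209 154.0 [0.544  0.1092 0.0807]
210 154.0 [0.5433 0.1091 0.0806]
211 153.0 [0.5427 0.109  0.081 ]
212 153.0 [0.5418 0.1089 0.0804]
213 143.0 [0.541  0.1088 0.0801]
214 115.0 [0.5337 0.1076 0.0618]
215 91.0 [0.5338 0.1076 0.0641]
216 89.0 [0.5339 0.1077 0.0664]
217 89.0 [0.5339 0.1077 0.0686]
218 90.0 [0.5339 0.1077 0.0707]
219 90.0 [0.5335 0.1076 0.0715]
220 91.0 [0.5336 0.1077 0.0739]
221 96.0 [0.5338 0.1077 0.0763]
222 111.0 [0.5342 0.1078 0.0792]
223 125.0 [0.5341 0.1078 0.0809]
224 121.0 [0.5336 0.1077 0.0814]
225 101.0 [0.534  0.1077 0.0842]
226 91.0 [0.534  0.1078 0.086 ]
227 91.0 [0.5339 0.1078 0.0876]
228 92.0 [0.5339 0.1078 0.0894]
229 92.0 [0.5341 0.1078 0.0916]
230 91.0 [0.5339 0.1078 0.0926]
231 92.0 [0.5339 0.1078 0.0942]
232 92.0 [0.5339 0.1078 0.0961]
233 91.0 [0.5337 0.1078 0.0971]
234 92.0 [0.5339 0.1078 0.0992]
235 92.0 [0.5339 0.1078 0.1006]
236 94.0 [0.5339 0.1078 0.1023]
237 94.0 [0.534  0.1078 0.104 ]
238 78.0 [0.5407 0.1089 0.1205]
239 42.0 [0.5427 0.1092 0.1263]
```

View pics/c7.png

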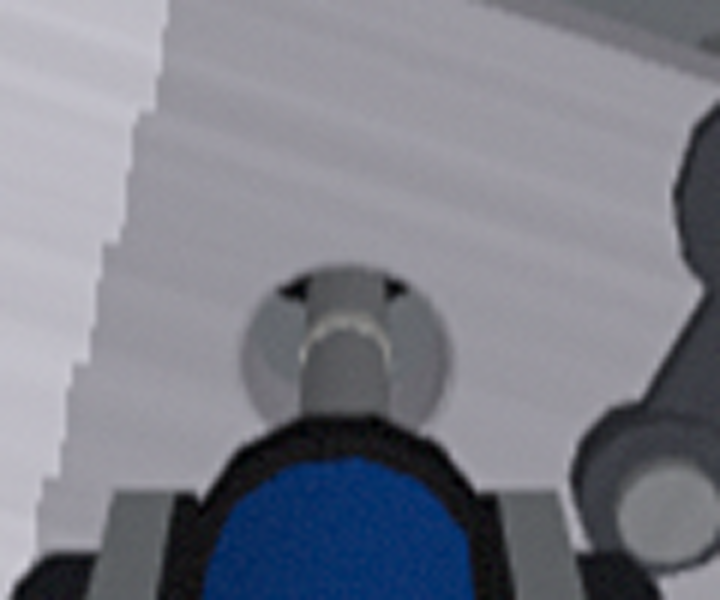

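The ring sits at z 0.0808 against the plate at 0.0804, the stem is centred in the hole (crop (345,360)), and there are no contact forces. Handing in.

```bash
python3 -c "
from plant import ticket;print(ticket.close_job())"
```

```text
the job is handed in; nothing more can be done
None
```

Job handed in at about 14 s of the 61 s: the lever is against its open stop, and the probe is held upright and still, centred in the hole to about 1 mm, with its ring about 0.4 mm above the plate top and no sign of contact with the fixture.

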